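# Mount the bench pin on its angled keyhole mount

### The arm

A 6-joint arm with a two-finger parallel gripper is mounted at the origin on the work surface. World frame = base frame: x ahead of the robot, y to its left, z up, the work surface at z = 0. Lengths are in m, angles in rad, forces in N, time in s.
With the tool pointing down it reaches from about 0.3 to 0.875 m from the base axis. Payload 6.4 kg.
Tool frame: the origin (TCP) lies midway between the tips of the shut fingers; the grasp point (between the pads) lies 19 mm behind it; z points along the fingers, y is the line along which they close (so a half turn about z gives the same grasp; the last joint's range is limited). The gripper opens to 85 mm and grips with 20 to 120 N. Pads are 22 mm wide; open, the fingers measure 114 mm over their backs; the gripper's body (76 mm by 85 mm) begins 54 mm behind the grasp point. The pads swing forward as they close: fully open they stand 13 mm farther back than shut.
Start: joints at [-1.424, 0.181, 1.607, -0, 1.354, -0.206], TCP at [0.199, -0.54, 0.231] pointing down, gripper open.
Joint ranges: [-2.99, 2.99], [-0.89, 2.07], [0.3, 2.58], [-1.14, 4.28], [0, 2.63], [-3.12, 3.12]. Speed limits (rad/s): [2.57, 2.57, 3.01, 3.14, 3.14, 3.14].

### API

Orientations are given as a unit quaternion [w, x, y, z].
In Python, from bench import ctrl gives the robot as it stands. The module is installed in compiled form; this text tells all that it offers.
- The arm moves only by the tool move_arm, never from a script. Its argument "plan" is one flat list of numbers, 6 for each row, row after row: the shift along the world's x, y, z in units of 50 mm (1.0 is 50 mm), then the turn, a rotation vector about the world's x, y, z in rad. A call has 1 to 10 rows; each row is the pose to reach, as a shift and turn from the pose commanded when the call began; what a row does not reach only later rows make up. A row lasts 1/8 s, in which the tool goes at most 62.5 mm and 10.7 degrees, less where a joint would pass 70% of its speed; a pose out of reach is approached as far as the arm can. A call with a gripper value outside its range is refused whole. "grip" is the finger opening in mm, from 0 to 85.4, set as the call begins (left out, the last holds). The fingers move at their own pace and stop on an object; the grip force is fixed at half the most. Time passes only in rows, so rows that repeat a pose let the fingers close. It gives the time, the measured TCP pose, the force, the opening and the grip force at its end, in the units of the state.
- ctrl.get_obs(): the state, without advancing time (a new reading comes with each control period).
- ctrl.camera(name): name is "side" or "top" or "wrist"; returns a dict with "pixels" (420x560x3 uint8, red, green, blue), "fx", "fy", "cx", "cy" (pixels), "origin" and "attitude" of the camera in the world. Camera axes: x right, y down, z forward; pixel columns grow to the right and rows downward; lengths in m; the calibration is good to about 2 mm. A picture is of the moment at which its call begins. There is no depth.
- ctrl.hand_in(): hands the job in; it is judged then, once.
The state is a dict: "time_s": time; "q": joint angles; "dq": joint speeds; "joint_efforts": joint torques, N m; "eef_pos": TCP position; "eef_rot": TCP orientation; "wrist_force": force on the tool from outside, world axes, zero at the start; "torque": the same for the moment, N m; "opening": opening from 0.0 (shut) to 1.0 (fully open); "grasp_force": force on a finger pad.
Only numpy, scipy, OpenCV 4.12 (cv2) and the standard library are available. Lean on these libraries where they do the work, as an engineer would, in place of code of your own. Each camera call takes 0.05 s, during which the arm holds its last target. There are 200 camera calls.

### The job

Fit the jeweller's bench pin with the steel keyhole plate on the grey angled mount: slip the wide hole of the keyhole over the mount's brass headed stud until the plate lies flat on the sloping face, then slide the pin straight down the slope until it is fully home, clicked in behind the head and pointing straight down the slope, and let go. Feel your way: never force the pin against the mount (it takes up to 40 N), and leave the other things on the bench where they are.

Things in the scene. Friction and masses are not known exactly. Their poses are not given: they have to be found in the camera images.
- pin: Bench pin, one rigid thing, 0.26 kg, 152 x 44 mm, lying on its plate. Origin: underside, centre of the keyhole's wide hole. x along it to the steel tail, y across, z up. Pale wood block x -65 to -17, y -22 to 22, top z 32 mm; two wood prongs on to x -104, z 8 to 32. Steel plate x -63 to 48, 44 wide, 4 thick, bare from x -17 on.
- pin_grip (a point): Middle of the pin's pale wood block, half-way up, the place to grip it (44 mm across y): pin x -40, y 0, z 16 mm. Axes as body pin.
- pin_hole (a point): Same point as the pin's origin: centre of the keyhole's wide eight-sided hole, on the plate's underside. The hole is 27 mm along x, 21 mm along y, and opens towards +x into a slot 10.5 mm wide that ends at pin x 34 mm.
- pin_home (a point): On the plate's underside at pin x 30 mm: the middle of the stud's neck lies here when the slot's end bears on it. Dark ridges beside the slot (both sides) rise from z 4 mm at pin x 13.5 to z 7.5 at x 19.5 to 20.5 and fall to z 4 at x 24: they lift the head as it slides over, and it drops in behind them in the last 3 mm.
- seat: The mount's bare steel sloping face, fixed, 64 mm wide. Origin: on the face, middle of the dark opening that holds the stud, 85 mm above the bench. x up the slope (25 degrees), y across, z out of the face, which runs from x -80 to 36 mm. Mounting: pin and seat axes agree; then push the pin to seat -x. That takes up to about 12 N over the ridges, until the slot's end bears on the neck.
- mount: The grey mount, fixed: base 110 x 64 x 10 mm, column 36 wide; origin on the bench under the seat's origin. Its brass stud was clamped anywhere within seat y -16 to +16, x -3 to +3 mm: not measured, find it by eye or feel. Neck 8 mm thick; round head 18 mm across, underside 5.5 and top 9.5 mm above the face.
- stud (a joint): How far the stud's head is drawn out of the face against its spring, m: 0 at rest (goes no lower), about 0.002 while it rides over the pin's ridges, back near 0 once the pin has clicked home. Spring: 2.5 N at 0, plus 1 N per mm.
- worn_pin: Bystander: dark all-wood bench pin, 145 x 44 x 24 mm, no metal plate or keyhole; lies like the pin; origin on its underside, 44 mm from its square end.
- jar: Bystander: amber glass jar, 54 mm wide, 70 mm high.
- brick: Bystander: white brick 120 x 65 x 40 mm.
- mallet: Bystander: wooden mallet lying.
- file: Bystander: small tool with a red handle, 200 mm, lying.
- caliper: Bystander: steel caliper 150 mm long, lying.
- cup: Bystander: green plastic cup, 70 mm wide, 80 mm high.
Things that resemble listed ones, but are neither listed nor needed, are in the scene too. What is shaped like the pin but green or orange is not meant.

How it is judged:
By the outcome, as a careful person would: the job done as asked, in the order asked, and still so for the second after the job is handed in, with the robot touching nothing.
It also fails if it takes over 72 s, if anything falls off the work surface, if the arm or the gripper's body presses on something with over 40 N, if the wrist force passes 120 N, or if a joint passes its speed limit or range.

## Working session

There is one attempt and no reset: what is moved stays moved. The work goes in short steps, Python scripts to look and compute and a tool call to move; the robot and the scene stay as the last step left them, time stands still between calls to the robot, and variables do not carry over. Pictures are saved under pics/ and viewed, at most 10 in all, crops included, and the job is handed in when it is done.

Besides the shell and the picture viewer there is one more tool, called as name(argument=value, ...) on one line, values as JSON. move_arm: Moves the arm, as the interface text tells. Its arguments: {"type":"object","properties":{"plan":{"type":"array"},"grip":{"type":"number"}},"required":["plan"]}

```bash
mkdir -p pics
cat > h.py <<'E'
import numpy as np, cv2
from scipy.spatial.transform import Rotation as R
from bench import ctrl
def rot(a):
    a=np.array(a,float)
    return a if a.shape==(3,3) else R.from_quat(a[[1,2,3,0]]).as_matrix()
def snap(n,f):
    c=ctrl.camera(n); cv2.imwrite('pics/'+f,c['pixels'][:,:,::-1]); np.save('pics/'+f+'.npy',{k:v for k,v in c.items()},allow_pickle=True); return c
def load(f): return np.load('pics/'+f+'.npy',allow_pickle=True).item()
def ray(c,u,v):
    d=rot(c['attitude'])@np.array([(u-c['cx'])/c['fx'],(v-c['cy'])/c['fy'],1]); return np.array(c['origin'],float),d
def onz(c,u,v,z):
    o,d=ray(c,u,v); return o+d*(z-o[2])/d[2]
def proj(c,p):
    q=rot(c['attitude']).T@(np.array(p)-c['origin']); return np.array([c['fx']*q[0]/q[2]+c['cx'],c['fy']*q[1]/q[2]+c['cy']])
E
python3 - <<'E'
from h import *
for n in('top','side'):
    c=snap(n,n+'1.png'); print(n,c['origin'],c['attitude'],c['fx'],c['cx'],c['cy'])
o=ctrl.get_obs();print(o)
E
```

```text
top [0.29345822 0.00557481 1.67823082] [-0.04693262  0.70993944 -0.70158533  0.03951378] 487.5089131358482 276.8999704292562 210.9331059851608
side [0.82435152 1.14816513 1.06518271] [-0.05996703  0.12187422  0.8972639  -0.42008109] 483.371017438484 280.20015845960205 208.97997838912966
{'time_s': 0.1, 'q': array([-1.42431838e+00,  1.81475024e-01,  1.60789392e+00,  1.02691069e-05,
        1.35380912e+00, -2.06297801e-01]), 'dq': array([ 0.00315558, -0.00186395, -0.00246124,  0.00129767, -0.0011236 ,
       -0.00028818]), 'joint_efforts': array([ 3.36184958e-04, -4.45875335e+01, -3.52238274e+01, -2.81754537e-04,
        4.17408737e-03,  7.01414990e-06]), 'eef_pos': array([ 0.19861208, -0.53908502,  0.2304764 ]), 'eef_rot': array([-7.92199671e-04,  9.84483836e-01,  1.75473496e-01,  2.87172207e-05]), 'wrist_force': array([ 0.9907235 , -0.3327207 , -0.00439829]), 'torque': array([-0.05728231, -0.01113442,  0.0037085 ]), 'grasp_force': 0.0, 'opening': 1.0000183782669867}
```

View pics/top1.png

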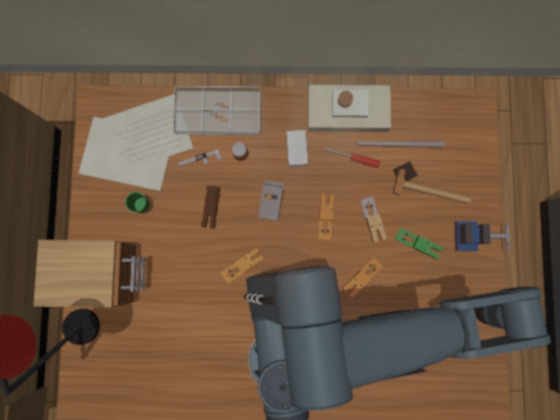

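View pics/side1.png

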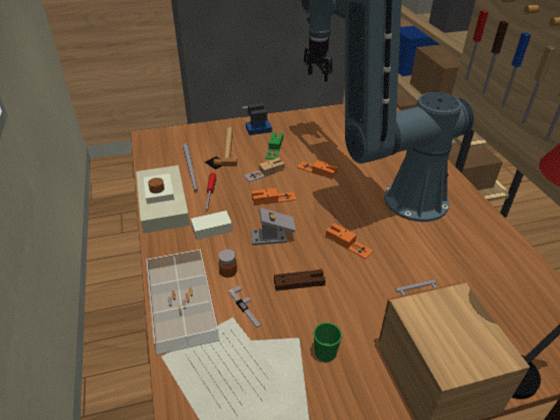

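The top view shows the pin at about (373,219), with a grey plate and pale wood, and the mount at (271,200). The green and orange ones are decoys. I'll zoom in on both.

Run:
```python
from h import *
c=load('top1.png');p=c['pixels'][:,:,::-1]
a=cv2.resize(p[190:250,345:405],None,fx=6.5,fy=6.5,interpolation=cv2.INTER_CUBIC)
b=cv2.resize(p[170:230,241:301],None,fx=6.5,fy=6.5,interpolation=cv2.INTER_CUBIC)
cv2.imwrite('pics/z.png',np.hstack([a,b]))
s=load('side1.png')
for u,v in[(373,219),(271,200)]:
    w=onz(c,u,v,.02);print(w,proj(s,w))
```

```text
[ 0.4731714  -0.30411675  0.02      ] [264.75637491 168.38992745]
[0.53485977 0.04502736 0.02      ] [272.85246675 231.9516501 ]
```

View pics/z.png

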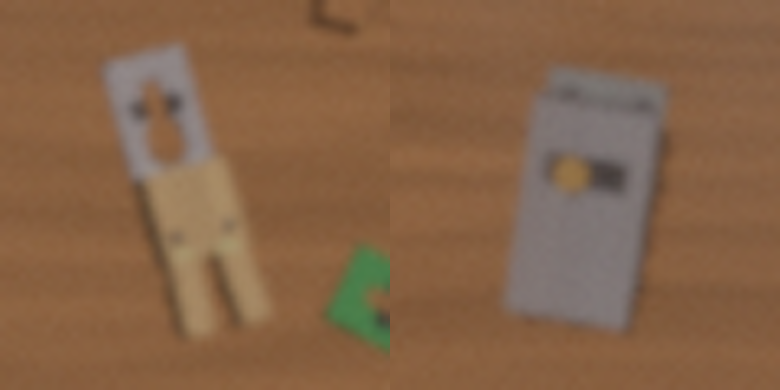

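The crop shows the pin's tail up-left and prongs down-right. On the mount the uphill edge is at the top of the image, and the brass stud is left of the slot's middle, which is seat +y. Next I'll fit both poses.

```bash
cat >> h.py <<'E'
from scipy.optimize import least_squares
A=np.radians(25)
def seatT(p): # p=(x,y,yaw) of mount
    Rm=R.from_euler('z',p[2]).as_matrix()@R.from_euler('y',-A).as_matrix()
    return Rm,np.array([p[0],p[1],.085])
def pinT(p): return R.from_euler('z',p[2]).as_matrix(),np.array([p[0],p[1],0.])
def fit(c,T,pts,px,x0):
    def f(p):
        Rm,t=T(p); return np.ravel([proj(c,Rm@np.array(q)+t)-u for q,u in zip(pts,px)])
    r=least_squares(f,x0); return r.x,r.fun.reshape(-1,2)
E
python3 - <<'E'
from h import *
np.set_printoptions(precision=4,suppress=True)
c=load('top1.png')
a=lambda u,v:np.array([345+u/6.5-.4,190+v/6.5-.4]); b=lambda u,v:np.array([241+u/6.5-.4-60,170+v/6.5-.4])
x,r=fit(c,pinT,[(.048,.022,.004),(.048,-.022,.004),(-.017,.022,.032),(-.017,-.022,.032),(-.104,0.0,.032)],[a(105,65),a(184,44),a(140,180),a(227,157),a(229,330)],[.48,-.3,0])
print('pin',x,r.round(1).tolist(), proj(c,pinT(x)[1]))
m,r=fit(c,seatT,[(.036,.032,0),(.036,-.032,0),(-.08,.032,0),(-.08,-.032,0),(0,0,0)],[b(540,92),b(662,112),b(506,310),b(628,328),b(586,174)],[.53,.04,0])
Rm,t=seatT(m)
print('mount',m,r.round(1).tolist())
# stud head top (z=9.5)
o,d=ray(c,*b(571,174)); l=Rm.T@(o-t);e=Rm.T@d; print('stud seat',l+e*(.0095-l[2])/e[2])
E
```

```text
pin [ 0.5007 -0.298   0.2488] [[-0.2, 0.1], [-0.1, 0.3], [0.6, -0.4], [-0.2, 0.1], [-0.1, -0.1]] [370.0497 211.6761]
mount [ 0.5388  0.0429 -0.1547] [[-0.5, 0.2], [-0.0, 0.3], [-0.0, -0.3], [0.0, 0.1], [0.5, -0.4]]
stud seat [-0.0001  0.0084  0.0095]
```

move_arm(plan=[5.27,4.62,-1.4,0,0,-0.104,5.27,4.62,-1.4,0,0,-0.104,5.27,4.62,-1.4,0,0,-0.104,5.27,4.62,-1.4,0,0,-0.104,5.27,4.62,-1.4,0,0,-0.104,5.27,4.62,-1.4,0,0,-0.104,5.27,4.62,-1.4,0,0,-0.104,5.27,4.62,-1.4,0,0,-0.104,5.27,4.62,-1.4,0,0,-0.104])

```text
time_s: 1.23
eef_pos: [0.4615, -0.3097, 0.1615]
eef_rot: [0.0, 0.992, 0.123, 0.0]
wrist_force: [-0.3, 0.0, 0.4]
opening: 1.0
grasp_force: 0.0
```

Run:
```python
from h import *
c=snap('wrist','w1.png');o=ctrl.get_obs()
print(o['time_s'],o['eef_pos'],o['eef_rot'],c['origin'],rot(c['attitude']).round(3).tolist(),c['fx'])
p=np.array([.5007,-.298,.2488]);Rm,t=pinT(p)
for q in[(.048,.022,.004),(.048,-.022,.004),(0,0,.004),(-.017,.022,.032),(-.017,-.022,.032),(-.065,.022,.032),(-.104,0,.032)]:print(q,proj(c,Rm@np.array(q)+t))
```

```text
1.275 [ 0.46150409 -0.3097028   0.16155733] [2.21678230e-04 9.92385900e-01 1.23167252e-01 6.75402027e-05] [ 0.52702994 -0.29252981  0.30368221] [[0.242, -0.935, -0.259], [-0.97, -0.233, -0.065], [0.001, 0.267, -0.964]] 324.38938851628444
(0.048, 0.022, 0.004) [252.82517222  95.60778055]
(0.048, -0.022, 0.004) [303.23076136  95.39867451]
(0, 0, 0.004) [278.3099448  151.17932326]
(-0.017, 0.022, 0.032) [252.20856167 174.71280692]
(-0.017, -0.022, 0.032) [304.3887899  174.50080179]
(-0.065, 0.022, 0.032) [253.65615437 228.71505058]
(-0.104, 0, 0.032) [278.7877358  269.06254143]
```

View pics/w1.png

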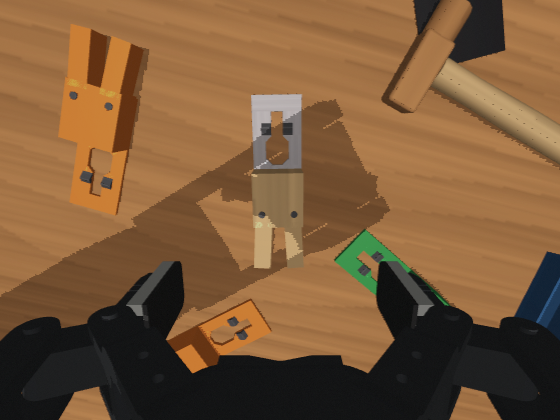

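The wrist view agrees with the fit to about 1 px: tail at (252–302,95), block edge at row 172. Green decoy is clear of the fingers. I'll go down to the pin.

move_arm(plan=[0,0.03,-1,0,0,0,0,0.03,-2,0,0,0,0,0.03,-2.8,0,0,0,0,0.03,-3.1,0,0,0,0,0.03,-3.1,0,0,0,0,0.03,-3.1,0,0,0], grip=70)

```text
time_s: 2.02
eef_pos: [0.4632, -0.3085, 0.0081]
eef_rot: [0.001, 0.992, 0.124, 0.001]
wrist_force: [-0.2, -1.1, -0.3]
opening: 0.817
grasp_force: 0.0
```

move_arm(plan=[0,0,0,0,0,0,0,0,0,0,0,0,0,0,0,0,0,0,0,0,0,0,0,0,0,0,0,0,0,0,0,0,0,0,0,0], grip=30)

```text
time_s: 2.78
eef_pos: [0.4632, -0.3081, 0.0081]
eef_rot: [0.001, 0.992, 0.124, 0.001]
wrist_force: [-1.0, -0.1, 7.2]
opening: 0.499
grasp_force: 62.8
```

```bash
cat >> h.py <<'E'
M=np.array([.5388,.0429,-.1547]); STUD=np.array([-.0001,.0084,0]); P=np.array([.0388,0,.0081]) # pin origin in tool frame
FL=np.diag([1.,-1,-1]) # tool axes in pin axes
def tool_for(s,yaw=0): # pin origin at seat coords s, pin axes = seat axes
    Rm,t=seatT(M); Rt=Rm@R.from_euler('z',yaw).as_matrix()@FL; return t+Rm@np.array(s)-Rt@P,Rt
def pin_now(o):
    Rm,t=seatT(M); Rt=rot(o['eef_rot']); p=Rm.T@(o['eef_pos']+Rt@P-t)
    return p*1000, R.from_matrix(Rm.T@Rt@FL).as_rotvec()
def delta(o,s,yaw=0):
    p,Rt=tool_for(s,yaw); return ((p-o['eef_pos'])/.05).round(3),R.from_matrix(Rt@rot(o['eef_rot']).T).as_rotvec().round(3)
E
python3 - <<'E'
from h import *
o=ctrl.get_obs(); print(o['eef_pos'],pin_now(o)); print(tool_for(STUD+[0,0,.04])[0],delta(o,STUD+[0,0,.04]))
E
```

```text
[ 0.46320834 -0.3080887   0.00806131] (array([ -22.23720082, -343.21821901,  -83.39998162]), array([0.08579519, 0.42843219, 0.39770708]))
[0.48517478 0.05976417 0.11215355] (array([0.439, 7.357, 2.082]), array([ 0.023, -0.437, -0.397]))
```

move_arm(plan=[0,0,0.5,0,0,0,0,0,1.5,0,0,0,0,0,2.5,0,0,0,0,0,3.5,0,0,0,0,0,3.5,0,0,0])

```text
time_s: 3.4
eef_pos: [0.4644, -0.3091, 0.1864]
eef_rot: [0.004, 0.992, 0.124, 0.003]
wrist_force: [0.7, -0.4, -2.8]
opening: 0.501
grasp_force: 62.1
```

move_arm(plan=[0.42,7.38,-0.9,0.023,-0.437,-0.397,0.42,7.38,-0.9,0.023,-0.437,-0.397,0.42,7.38,-0.9,0.023,-0.437,-0.397,0.42,7.38,-0.9,0.023,-0.437,-0.397,0.42,7.38,-0.9,0.023,-0.437,-0.397,0.42,7.38,-0.9,0.023,-0.437,-0.397,0.42,7.38,-0.9,0.023,-0.437,-0.397,0.42,7.38,-0.9,0.023,-0.437,-0.397,0.42,7.38,-0.9,0.023,-0.437,-0.397,0.42,7.38,-0.9,0.023,-0.437,-0.397])

```text
time_s: 4.65
eef_pos: [0.4833, 0.0602, 0.1363]
eef_rot: [0.016, 0.973, -0.077, 0.215]
wrist_force: [-0.6, 0.6, -3.8]
opening: 0.506
grasp_force: 62.7
```

Run:
```python
from h import *
np.set_printoptions(precision=4,suppress=True)
c=snap('wrist','w2.png');o=ctrl.get_obs()
print(o['eef_pos'],pin_now(o),delta(o,STUD+[0,0,.015]))
Rm,t=seatT(M)
for q in [STUD+[0,0,.0095],(.036,.032,0),(.036,-.032,0)]: print('seat',proj(c,Rm@np.array(q)+t))
Rt=rot(o['eef_rot'])
for q in [(0,0,.004),(.048,.022,.004),(.048,-.022,.004),(-.017,.022,.032),(-.017,-.022,.032)]: print('pin',proj(c,o['eef_pos']+Rt@(P+FL@np.array(q))))
s=snap('side','s2.png')
a=cv2.resize(s['pixels'][180:255,220:320,::-1],None,fx=5,fy=5,interpolation=cv2.INTER_CUBIC)
b=c['pixels'][60:260,190:370,::-1]; b=cv2.resize(b,None,fx=375/200,fy=375/200,interpolation=cv2.INTER_CUBIC)[:, :300]
cv2.imwrite('pics/z2.png',np.hstack([a,b]))
```

```text
[0.4834 0.0603 0.1363] (array([ 8.4104,  8.5305, 62.6338]), array([ 0.001 ,  0.0016, -0.0033])) (array([ 0.245, -0.043, -0.937]), array([-0.003, -0.001,  0.003]))
seat [280.3761 181.0107]
seat [242.7931 122.1988]
seat [343.8803 121.6181]
pin [280.2682 185.2235]
pin [227.5021  72.4631]
pin [332.6056  72.2235]
pin [223.9808 242.2153]
pin [337.1053 241.926 ]
```

View pics/w2.png

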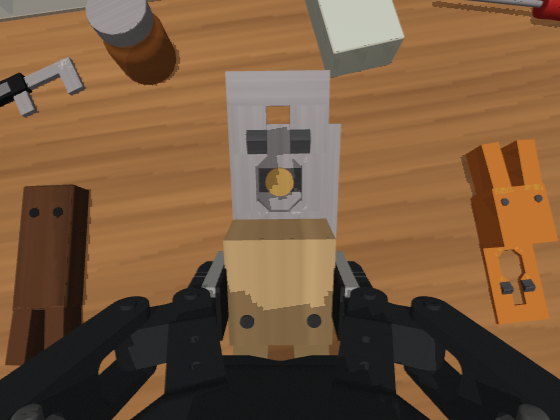

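The wrist view shows the brass head at (280,182) centred in the keyhole's wide hole (columns 256–303), with the yaw aligned. Next I'll lower to just above the head.

move_arm(plan=[0.13,-0.02,-0.47,-0.003,-0.001,0.003,0.245,-0.04,-0.937,-0.003,-0.001,0.003,0.245,-0.04,-0.937,-0.003,-0.001,0.003,0.245,-0.04,-0.937,-0.003,-0.001,0.003])

```text
time_s: 5.25
eef_pos: [0.4958, 0.0595, 0.0901]
eef_rot: [0.017, 0.973, -0.074, 0.216]
wrist_force: [0.6, 0.8, -2.6]
opening: 0.499
grasp_force: 62.7
```

Run:
```python
from h import *
np.set_printoptions(precision=4,suppress=True)
c=snap('wrist','w3.png');o=ctrl.get_obs()
print(o['wrist_force'],pin_now(o),delta(o,STUD+[0,0,.004]))
Rm,t=seatT(M)
print(proj(c,Rm@(STUD+[0,0,.0095])+t))
Rt=rot(o['eef_rot'])
for q in [(0,0,.004),(.048,.022,.004),(.048,-.022,.004)]: print('pin',proj(c,o['eef_pos']+Rt@(P+FL@np.array(q))))
cv2.imwrite('pics/z3.png',cv2.resize(c['pixels'][60:235,195:365,::-1],None,fx=3.4,fy=3.4,interpolation=cv2.INTER_CUBIC))
```

```text
[ 0.1059  0.1935 -3.3353] (array([ 0.5227, 10.0216, 15.849 ]), array([ 0.0009, -0.0013,  0.003 ])) (array([ 0.083, -0.043, -0.219]), array([ 0.001,  0.001, -0.003]))
[283.5603 181.7956]
pin [280.2909 184.5627]
pin [227.3919  71.484 ]
pin [332.7524  71.2382]
```

View pics/z3.png

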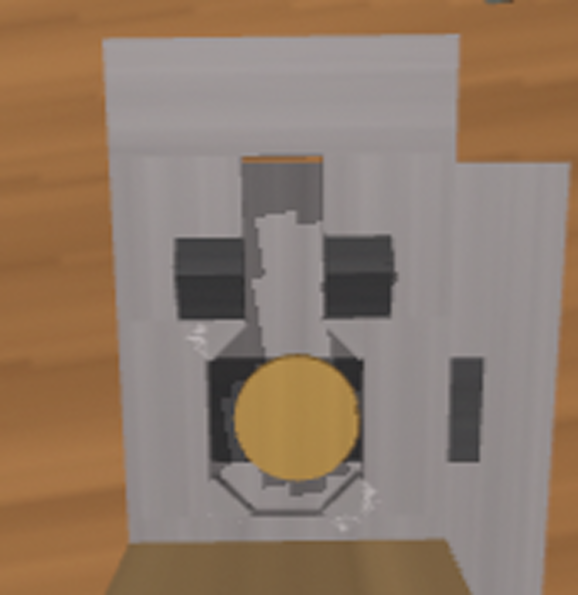

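The head is 3.4 px to the right of the hole's centre, which is about 1.5 mm toward seat −y. I'll correct that and lower gently.

move_arm(plan=[-0.005,-0.035,0,0,0,-0.003,-0.005,-0.035,0,0,0,-0.003,0.03,-0.04,-0.07,0,0,-0.003,0.03,-0.04,-0.07,0,0,-0.003,0.03,-0.04,-0.07,0,0,-0.003])

```text
time_s: 5.92
eef_pos: [0.4968, 0.0579, 0.0858]
eef_rot: [0.017, 0.973, -0.075, 0.215]
wrist_force: [-0.4, 0.3, -2.9]
opening: 0.5
grasp_force: 62.7
```

Run:
```python
from h import *
np.set_printoptions(precision=4,suppress=True)
c=snap('wrist','w4.png');o=ctrl.get_obs()
print(o['wrist_force'],pin_now(o),delta(o,STUD+[0,0,.004]))
# brass blob and hole edges
h=cv2.cvtColor(c['pixels'],cv2.COLOR_RGB2HSV)[60:230,220:340]; m=((h[...,0]>12)&(h[...,0]<30)&(h[...,1]>120))[90:145].astype(np.uint8)
n,l,st,ce=cv2.connectedComponentsWithStats(m); i=1+np.argmax(st[1:,4]); print('head',ce[i]+[220,150],st[i])
r=int(ce[i][1])+150; print(r,c['pixels'][r,245:320].mean(-1).astype(int))
Rm,t=seatT(M); print(proj(c,Rm@(STUD+[0,0,.0095])+t))
```

```text
[ 0.0662  0.7498 -2.3682] (array([-0.4863,  8.4523, 11.1293]), array([-0.0002,  0.0004,  0.0008])) (array([ 0.066, -0.011, -0.126]), array([ 0.   , -0.   , -0.001]))
head [278.8856 182.6179] [  40   14   38   38 1128]
182 [139 140 140 139 141 144 144 142 142 142 142  88  47  45  45 100 123 127
 127 127 127 127 126 126 126 127 127 128 129 128 128 126 126 125 125 125
 125 126 126 126 126 126 126 127 129 129 127 125 124 123 125 126 127  90
  67  67  73 129 139 139 140 142 145 144 144 142 142 141 140 139 139 139
 139 140 139]
[280.6264 182.1055]
```

Centred: hole edges are at 256–301.5 and the head at 260–298. Descending.

move_arm(plan=[0.03,-0.005,-0.06,0,0,0,0.066,-0.011,-0.126,0,0,0,0.066,-0.011,-0.126,0,0,0,0.066,-0.011,-0.126,0,0,0])

```text
time_s: 6.48
eef_pos: [0.5002, 0.0573, 0.0795]
eef_rot: [0.017, 0.973, -0.075, 0.216]
wrist_force: [0.6, 0.6, -2.2]
opening: 0.501
grasp_force: 62.7
```

Run:
```python
from h import *
np.set_printoptions(precision=4,suppress=True)
o=ctrl.get_obs()
print(o['wrist_force'],pin_now(o),delta(o,STUD+[0,0,.0]))
```

```text
[ 0.6083  0.5578 -2.1589] (array([-0.0931,  8.3492,  3.9845]), array([-0.0002,  0.0005,  0.0008])) (array([ 0.033, -0.004, -0.073]), array([ 0.   , -0.001, -0.001]))
```

move_arm(plan=[0.017,-0.003,-0.036,0,0,0,0.025,-0.004,-0.054,0,0,0,0.025,-0.004,-0.054,0,0,0])

```text
time_s: 6.85
eef_pos: [0.5014, 0.0572, 0.0768]
eef_rot: [0.017, 0.973, -0.075, 0.216]
wrist_force: [0.2, -0.0, -2.6]
opening: 0.503
grasp_force: 62.7
```

move_arm(plan=[0.008,-0.001,-0.018,0,0,0,0.008,-0.001,-0.018,0,0,0])

```text
time_s: 7.1
eef_pos: [0.5019, 0.0571, 0.0762]
eef_rot: [0.017, 0.973, -0.075, 0.216]
wrist_force: [-3.4, 0.3, 2.7]
opening: 0.502
grasp_force: 63.3
```

Run:
```python
from h import *
np.set_printoptions(precision=4,suppress=True)
o=ctrl.get_obs()
print(seatT(M)[0].T@o['wrist_force'],pin_now(o),o['torque'])
```

```text
[-1.9684 -0.1835  3.861 ] (array([0.0566, 8.4185, 0.2797]), array([-0.0002,  0.0001,  0.0009])) [-0.0479  0.5763 -0.1549]
```

Contact at about z = 0.3 mm, with the plate over the head and lying flat. Now I'll slide it down the slope.

move_arm(plan=[-0.06,0.009,-0.028,0,0,0,-0.12,0.019,-0.056,0,0,0,-0.179,0.028,-0.085,0,0,0,-0.179,0.028,-0.085,0,0,0])

```text
time_s: 7.6
eef_pos: [0.4931, 0.0585, 0.0721]
eef_rot: [0.017, 0.973, -0.075, 0.216]
wrist_force: [-1.9, -0.0, 3.5]
opening: 0.506
grasp_force: 63.5
```

```bash
cat > st.py <<'E'
from h import *
np.set_printoptions(precision=3,suppress=True)
o=ctrl.get_obs()
print(seatT(M)[0].T@o['wrist_force'],*pin_now(o),o['torque'],o['time_s'])
E
python3 st.py
```

```text
[-0.232 -0.315  3.927] [-9.79   8.427  0.313] [-0.    -0.001  0.001] [-0.066  0.241 -0.057] 7.6
```

move_arm(plan=[-0.054,0.008,-0.025,0,0,0,-0.107,0.017,-0.051,0,0,0,-0.161,0.025,-0.076,0,0,0,-0.161,0.025,-0.076,0,0,0])

```text
time_s: 8.1
eef_pos: [0.4853, 0.0597, 0.0684]
eef_rot: [0.017, 0.973, -0.075, 0.216]
wrist_force: [1.4, 0.5, 4.4]
opening: 0.503
grasp_force: 63.7
```

```bash
python3 st.py
```

```text
[3.074 0.68  3.473] [-18.447   8.384   0.315] [-0.    -0.001  0.001] [-0.23  -0.178 -0.034] 8.1
```

move_arm(plan=[-0.054,0.008,-0.025,0,0,0,-0.107,0.017,-0.051,0,0,0,-0.152,0.024,-0.072,0,0,0,-0.152,0.024,-0.072,0,0,0])

```text
time_s: 8.6
eef_pos: [0.4774, 0.061, 0.0647]
eef_rot: [0.017, 0.973, -0.075, 0.216]
wrist_force: [3.2, 0.0, 5.5]
opening: 0.5
grasp_force: 63.8
```

```bash
python3 st.py
```

```text
[5.189 0.5   3.68 ] [-27.257   8.437   0.288] [-0.    -0.001  0.001] [-0.263 -0.509 -0.04 ] 8.6
```

move_arm(plan=[-0.018,0.003,-0.008,0,0,0,-0.036,0.006,-0.017,0,0,0,-0.054,0.008,-0.025,0,0,0,-0.054,0.008,-0.025,0,0,0])

```text
time_s: 9.1
eef_pos: [0.4744, 0.0615, 0.0632]
eef_rot: [0.017, 0.973, -0.075, 0.216]
wrist_force: [0.7, -0.6, 9.1]
opening: 0.499
grasp_force: 64.2
```

```bash
python3 st.py
```

```text
[ 4.606 -0.507  7.911] [-30.693   8.435   0.241] [-0.     0.     0.001] [-0.24  -0.472 -0.018] 9.1
```

move_arm(plan=[-0.02,0.003,-0.007,0,0,0,-0.02,0.003,-0.007,0,0,0])

```text
time_s: 9.35
eef_pos: [0.4731, 0.0617, 0.0626]
eef_rot: [0.017, 0.974, -0.075, 0.215]
wrist_force: [0.2, 0.6, 6.7]
opening: 0.505
grasp_force: 63.7
```

```bash
python3 st.py
```

```text
[2.91  0.593 6.03 ] [-32.094   8.441   0.232] [-0.     0.001  0.001] [-0.181 -0.511 -0.025] 9.35
```

move_arm(plan=[-0.02,0.003,-0.008,0,0,0,-0.02,0.003,-0.008,0,0,0])

```text
time_s: 9.6
eef_pos: [0.4729, 0.0617, 0.0626]
eef_rot: [0.017, 0.973, -0.075, 0.216]
wrist_force: [5.8, -0.3, 2.3]
opening: 0.504
grasp_force: 62.9
```

```bash
python3 st.py
python3 - <<'E'
from h import *
c=snap('wrist','w5.png')
cv2.imwrite('pics/z5.png',cv2.resize(c['pixels'][60:235,195:365,::-1],None,fx=3.4,fy=3.4,interpolation=cv2.INTER_CUBIC))
E
```

```text
[ 6.207  0.588 -0.405] [-32.309   8.421   0.322] [-0.    -0.001  0.001] [-0.144 -0.849  0.028] 9.6
```

View pics/z5.png

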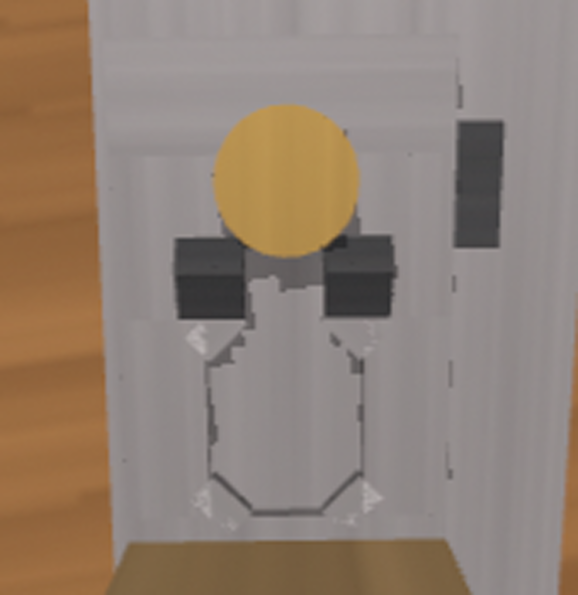

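The head sits behind the ridges at crop (287,180), and the advance has stopped. One gentle push will confirm the stop.

move_arm(plan=[-0.03,0.005,-0.014,0,0,0,-0.03,0.005,-0.014,0,0,0])

```text
time_s: 9.9
eef_pos: [0.4727, 0.0617, 0.0626]
eef_rot: [0.017, 0.973, -0.075, 0.217]
wrist_force: [12.0, -0.3, -1.6]
opening: 0.501
grasp_force: 62.4
```

```bash
python3 st.py
```

```text
[10.12   1.554 -6.471] [-32.468   8.397   0.548] [ 0.    -0.003  0.   ] [-0.152 -1.237  0.03 ] 9.9
```

move_arm(plan=[0.03,-0.005,0.014,0,0,0,0.03,-0.005,0.014,0,0,0])

```text
time_s: 10.15
eef_pos: [0.4729, 0.0616, 0.0625]
eef_rot: [0.017, 0.973, -0.075, 0.216]
wrist_force: [4.2, 0.4, 1.8]
opening: 0.5
grasp_force: 63.2
```

move_arm(plan=[0,0,0,0,0,0,0,0,0,0,0,0,0,0,0,0,0,0,0,0,0,0,0,0], grip=64)

```text
time_s: 10.65
eef_pos: [0.472, 0.0617, 0.062]
eef_rot: [0.017, 0.974, -0.075, 0.215]
wrist_force: [-0.6, -0.1, 0.7]
opening: 0.75
grasp_force: 0.0
```

```bash
python3 st.py
```

```text
[-0.204 -0.192  0.847] [-33.377   8.342   0.068] [-0.     0.001  0.001] [ 0.042  0.164 -0.022] 10.65
```

move_arm(plan=[-0.17,0.026,0.36,0,0,0,-0.5,0.078,1.09,0,0,0,-1.0,0.156,2.17,0,0,0,-1.0,0.156,2.17,0,0,0,-1.0,0.156,2.17,0,0,0])

```text
time_s: 11.28
eef_pos: [0.4225, 0.0695, 0.171]
eef_rot: [0.017, 0.973, -0.075, 0.216]
wrist_force: [0.2, 1.0, -0.3]
opening: 0.75
grasp_force: 0.0
```

Run:
```python
from h import *
c=snap('wrist','w6.png'); s=snap('side','s6.png')
a=cv2.resize(c['pixels'][:,:,::-1],(400,300)); b=cv2.resize(s['pixels'][180:255,220:320,::-1],(400,300),interpolation=cv2.INTER_CUBIC)
d=cv2.resize(c['pixels'][80:290,200:360,::-1],None,fx=2.8,fy=2.8,interpolation=cv2.INTER_CUBIC)[:588,:400]
v=np.vstack([a,b]);v=v[:588]; d=np.pad(d,((0,588-d.shape[0]),(0,400-d.shape[1]),(0,0)))
cv2.imwrite('pics/z6.png',np.hstack([v,d])); print(ctrl.get_obs()['wrist_force'])
```

```text
[-0.48863423  0.10300122 -1.16916607]
```

View pics/z6.png

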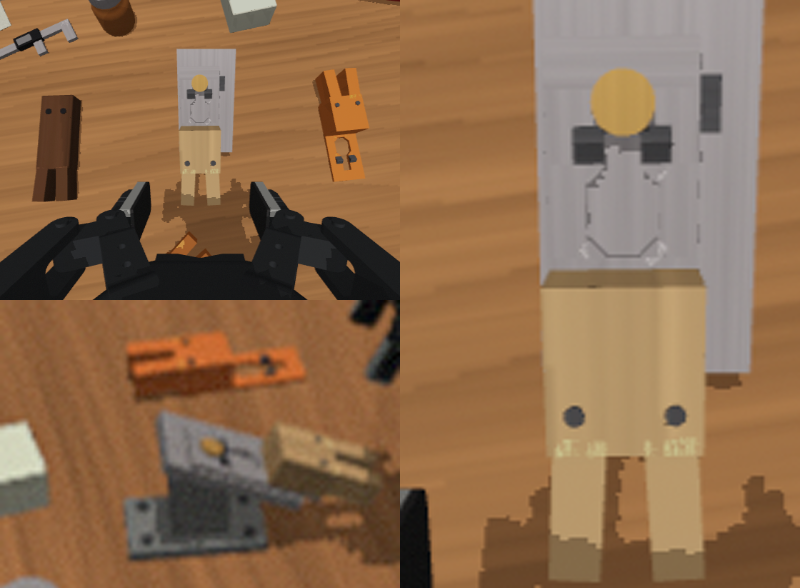

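The pin lies flat and straight down the slope, with the head behind the ridges and the bystanders undisturbed. Handing in.

```bash
python3 -c "
from bench import ctrl
print(ctrl.hand_in())"
```

```text
the job is handed in; nothing more can be done
None
```

The bench pin is on the mount: it slid down the slope until the slot's end stopped against the stud's neck, with the head behind the ridges. I released it, it looked flat and straight in the last pictures, and the job is handed in (no verdict was returned).

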